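Portion gold chocolates from the sweets carousel

ROBOT

A 6-joint arm with a two-finger parallel gripper is mounted at the origin on the work surface. World frame = base frame: x ahead of the robot, y to its left, z up, the work surface at z = 0. Lengths are in m, angles in degrees, forces in N, time in s.
With the tool pointing down it reaches from about 0.35 to 0.875 m from the base axis. Payload 4.2 kg.
Tool frame: the origin (TCP) lies on the centre line of the jaws, within the pads' length; the fingertips stand 19 mm ahead of it and the grasp point (between the pads) is the TCP; z points along the fingers, y is the line along which they close (so a half turn about z gives the same grasp; the last joint's range is limited). The gripper opens to 87 mm and grips with 3 to 60 N. Pads are 19 mm wide; open, the fingers measure 117 mm over their backs; the gripper's body (75 mm by 190 mm) begins 51 mm behind the grasp point.
Start: joints at [89.301, 22.042, 0.453, 0, -68.411, -14.817], TCP at [0.167, 0.602, 0.242] pointing down, gripper open.
Joint ranges: [-179.83, 179.83], [-69.29, 118.12], [-61.27, 80.66], [-181.25, 117.63], [-171.15, -9.14], [-177.46, 177.46]. Speed limits (degrees/s): [159.86, 159.86, 180, 180, 180, 180].

INTERFACE

Orientations are given as a 3x3 rotation matrix whose columns are the frame's x, y, z axes.
In Python, from station import sense, capture, finish_job, search_frame, masks_of gives the robot as it stands.
- The arm moves only by the tool drive_tool, never from a script. Its argument "rows" is a list of rows, each a list of 7 numbers: the opening in per cent of the stroke, from 0 (shut) to 100 (fully open), then the shift along the world's x, y, z in mm, then the turn, a rotation vector about the world's x, y, z in rad. In form: [[fingers, dx, dy, dz, wx, wy, wz], ...]. A call has 1 to 5 rows; each row shifts and turns the commanded pose from where the row before left it; what a row does not reach is not made up. A row lasts 1/12 s, in which the tool goes at most 41.7 mm and 7.16 degrees, less where a joint would pass 70% of its speed; a pose out of reach is approached as far as the arm can. A call is refused whole if a number of a shift passes 41.7 or a number of a turn 0.125, either way. A call with a gripper value outside its range is refused whole. The fingers move at their own pace and stop on an object; the grip force is fixed at half the most. Time passes only in rows, so rows that do not move let the fingers close. It gives the time, the measured TCP pose, the force, the opening and the grip force at its end, in the units of the state.
- sense(): the state, without advancing time (a new reading comes with each control period).
- capture(name): name is "side" or "top"; returns a dict with "frame" (420x560x3 uint8, red, green, blue), "z_map" (420x560 float32, m along the optical axis (not along the pixel's ray), 0 where there is no reading), "fx", "fy", "cx", "cy" (pixels), "R" (3x3) and "t" (3): a world point X has camera coordinates R X + t. Camera axes: x right, y down, z forward; pixel columns grow to the right and rows downward; lengths in m; the calibration is good to about 2 mm. A picture is of the moment at which its call begins.
- finish_job(): hands the job in; it is judged then, once.
Trained networks look in a picture, given as the dict that the camera call returned (one of the last four; its "shot" number tells which), for a name from the list of things; names that differ only in an ending like _2 or _b are one class to them, and where a whole thing is asked for, a point or a joint stands for the part that bears it (a point fixed in the world has none). Each returns a list of dicts, best first, with "p" (0 to 1); they miss things now and then, are a little off and sometimes report something else, mostly with a low value. They report only what shows in the picture. A call takes as long as a camera call.
- search_frame(label, picture): "xy" ([column, row] in pixels, amid what is visible of it).
- masks_of(label, picture): "region" (420x560 bool, what is visible of it) and "xy" ([column, row] in pixels, amid what is visible of it).
The state is a dict: "time_s": time; "joints": joint angles; "joint_velocities": joint speeds; "effort": joint torques, N m; "tcp_pos": TCP position; "ee_rot": TCP orientation; "wrist_force": force on the tool from outside, world axes, zero at the start; "moment": the same for the moment, N m; "gripper_width": opening from 0.0 (shut) to 1.0 (fully open); "gripper_force": force on a finger pad.
Only numpy, scipy, OpenCV 4.12 (cv2) and the standard library are available. Lean on these libraries where they do the work, as an engineer would, in place of code of your own. Each camera call takes 0.05 s, during which the arm holds its last target. There are 200 camera calls.

TASK

This lunch box gets the two gold-wrapped chocolates. Turn the carousel by the knob on top until the gold chocolates' compartment is at the spout, then tip the carousel by its back handle so that both roll into the lunch box, and let it back down level. All other chocolates stay in the carousel; keep the lunch box standing where it is and leave the other things on the counter alone.

Things in the scene. Friction and masses are not known exactly. Their poses are not given: they have to be found in the camera images.
- carousel_stand: Steel stand of the sweets carousel, fixed to the counter: base plate 270 x 200 x 10 mm, two uprights 256 mm apart over all, 188 mm high, carrying the tipping housing. Origin on the counter straight below the drum's axis (housing level), z up. Its +y points the way the spout faces, -y to the handle, x along the tipping pivot, which is 175 mm up and 12 mm from the origin towards +y.
- drum_center (a point): Point on the drum's axis at the drum's floor, 151 mm above the counter when level; tips with the housing. The housing is a clear round tub 206 mm across, underside 141 mm up, with a fixed flat clear lid, its top 205 mm up. The only way out is an opening 81 mm wide in its wall on the stand's +y side, with a white chute that rises slightly outwards.
- tip (a joint): Tipping of the whole housing about its pivot, rad: 0 = level, resting on its stop; positive tips the spout down and raises the handle; end stop at 0.70. It is back-heavy: a few newtons upwards at the handle tip it, and let go it sinks back to 0 by itself. Chocolates at the opening begin to roll out at about 0.35 to 0.45.
- drum (a joint): Turn of the white drum inside the housing, rad, positive counter-clockwise from above; starts near 0, turns either way (over half a turn), friction about 0.08 N m, stays where left. 5 equal 72 degree compartments, a flat floor with an upturned rim so nothing rolls out while level. At 0 the middle of the empty one faces the opening; each other holds two chocolates of one colour, in any order, carried round with it.
- knob_grip (a point): Grip point of the black bar knob on top of the drum, on its axis, 230 mm above the counter: an upright bar 60 mm long, 14 mm thick, from 209 to 246 mm up (4 mm clear above the lid). The bar's length lies along this point's x axis, which turns with the drum (parallel to the stand's x at drum 0).
- handle_grip (a point): Middle of the tipping handle at the back of the housing: a black round sleeve 15 mm thick, 80 mm long, level, along the stand's x, 168 mm from the drum's axis on the side away from the spout, 210 mm above the counter when level, its centre line 64 mm clear of the tub. It swings about the pivot with the housing (180 mm behind and 35 mm above the pivot when level).
- spout_tip (a point): Middle of the outer edge of the chute floor: 157 mm from the drum's axis and 158 mm above the counter when level, about 68 mm up when fully tipped.
- lunch_box: Open brown card lunch box standing loose on the counter under the spout: 150 mm (its x) x 190 mm (its y) x 50 mm high, walls 3 mm, 0.1 to 0.17 kg, its open lid flap sloping outwards on the side away from the carousel. Origin at the centre of its underside.
- gold_1_center (a point): Centre of one of the two gold chocolates: a foil-wrapped ball 26 mm across, 12 g, lying loose in the same compartment of the carousel as the other gold one.
- gold_2_center (a point): Centre of one of the two gold chocolates: a foil-wrapped ball 26 mm across, 12 g, lying loose in the same compartment of the carousel as the other gold one.
- red_1_center (a point): Centre of one of the two red chocolates: a foil-wrapped ball 26 mm across, 12 g, lying loose in the same compartment of the carousel as the other red one.
- red_2_center (a point): Centre of one of the two red chocolates: a foil-wrapped ball 26 mm across, 12 g, lying loose in the same compartment of the carousel as the other red one.
- blue_1_center (a point): Centre of one of the two blue chocolates: a foil-wrapped ball 26 mm across, 12 g, lying loose in the same compartment of the carousel as the other blue one.
- blue_2_center (a point): Centre of one of the two blue chocolates: a foil-wrapped ball 26 mm across, 12 g, lying loose in the same compartment of the carousel as the other blue one.
- green_1_center (a point): Centre of one of the two green chocolates: a foil-wrapped ball 26 mm across, 12 g, lying loose in the same compartment of the carousel as the other green one.
- green_2_center (a point): Centre of one of the two green chocolates: a foil-wrapped ball 26 mm across, 12 g, lying loose in the same compartment of the carousel as the other green one.
- honey_jar: Bystander: amber honey jar with a brass lid, 64 mm across, 85 mm high; origin at the centre of its underside.
- mug: Bystander: white mug, 80 mm across, 95 mm high; origin at the centre of its underside.
- tape_dispenser: Bystander: black tape dispenser, 170 x 75 mm, 117 mm high; origin at the centre of its underside.

How it is judged:
By the outcome, as a careful person would: the job done as asked, in the order asked, and still so for the second after the job is handed in, with the robot touching nothing.
It also fails if it takes over 72 s, if anything falls off the work surface, if the arm or the gripper's body presses on something with over 40 N, if the wrist force passes 120 N, or if a joint passes its speed limit or range.

## Working session

There is one attempt and no reset: what is moved stays moved. The work goes in short steps, Python scripts to look and compute and a tool call to move; the robot and the scene stay as the last step left them, time stands still between calls to the robot, and variables do not carry over. Pictures are saved under pics/ and viewed, at most 10 in all, crops included, and the job is handed in when it is done.

Besides the shell and the picture viewer there is one more tool, called after "Request:" in YAML: its name, and indented under it one key for each argument. drive_tool: Moves the arm, as the interface text tells. Its arguments: {"type":"object","properties":{"rows":{"type":"array"}},"required":["rows"]}

```bash
mkdir -p pics; cat > h.py <<'E'
import numpy as np, cv2
from station import sense, capture, finish_job, search_frame, masks_of
def w(c,u,v,z=None,Z=None):
    "world pt of pixel; z: depth, Z: world height plane"
    d=np.array([(u-c['cx'])/c['fx'],(v-c['cy'])/c['fy'],1.]);R=np.array(c['R']);t=np.array(c['t'])
    o=-R.T@t; r=R.T@d
    if Z is not None: return o+r*(Z-o[2])/r[2]
    if z is None: z=c['z_map'][int(round(v)),int(round(u))]
    return o+r*z
def px(c,X):
    p=np.array(c['R'])@np.array(X)+np.array(c['t']); return np.array([c['fx']*p[0]/p[2]+c['cx'],c['fy']*p[1]/p[2]+c['cy']])
E
python3 - <<'E'
from h import *
np.set_printoptions(precision=3,suppress=True)
for n in ['top','side']:
    c=capture(n); cv2.imwrite(f'pics/{n}0.png',c['frame'][:,:,::-1])
    print(n,'cam at',-np.array(c['R']).T@c['t'])
    for l in ['knob_grip','handle_grip','spout_tip','drum_center','lunch_box','gold_1_center','red_1_center','blue_1_center','green_1_center','honey_jar','mug','tape_dispenser','carousel_stand']:
        for r in search_frame(l,c)[:3]:
            if r['p']>.3: print(l,round(r['p'],2),np.round(r['xy']),w(c,*r['xy']))
s=sense(); print(s['tcp_pos'],s['ee_rot'],s['time_s'])
E
```

```text
top cam at [ 0.408 -0.11   0.996]
knob_grip 0.82 [211. 227.] [ 0.509 -0.006  0.245]
knob_grip 0.46 [212. 236.] [ 0.492 -0.007  0.244]
handle_grip 0.94 [213. 232.] [ 0.501 -0.009  0.244]
spout_tip 0.91 [213. 235.] [ 0.494 -0.008  0.246]
drum_center 0.59 [211. 234.] [ 0.497 -0.005  0.242]
lunch_box 0.56 [119. 267.] [0.449 0.248 0.002]
gold_1_center 0.62 [212. 234.] [ 0.496 -0.007  0.244]
red_1_center 0.38 [214. 234.] [ 0.496 -0.01   0.245]
honey_jar 0.76 [158. 164.] [0.677 0.14  0.084]
mug 0.6 [394. 263.] [ 0.449 -0.409  0.001]
tape_dispenser 0.76 [362. 189.] [ 0.608 -0.316  0.106]
carousel_stand 0.74 [220. 238.] [ 0.493 -0.017  0.203]
side cam at [0.26  0.382 0.864]
knob_grip 0.83 [279. 241.] [0.516 0.003 0.206]
knob_grip 0.42 [385. 186.] [ 0.426 -0.359  0.096]
handle_grip 0.55 [280. 253.] [0.498 0.026 0.207]
spout_tip 0.62 [283. 251.] [0.497 0.018 0.207]
drum_center 0.98 [282. 257.] [0.49  0.032 0.208]
lunch_box 0.78 [244. 367.] [0.477 0.195 0.006]
honey_jar 0.84 [179. 289.] [0.673 0.158 0.085]
mug 0.76 [384. 185.] [ 0.431 -0.358  0.099]
tape_dispenser 0.61 [318. 173.] [ 0.602 -0.312  0.086]
carousel_stand 0.79 [290. 264.] [0.469 0.037 0.209]
[0.167 0.602 0.242] [[ 0.964 -0.267  0.   ]
 [-0.267 -0.964 -0.   ]
 [ 0.    -0.    -1.   ]] 1.4
```

```bash
python3 - <<'E'
import cv2,numpy as np
a=cv2.imread('pics/top0.png')[130:340,60:410];b=cv2.imread('pics/side0.png')[140:410,120:440]
a=cv2.resize(a,None,fx=2.28,fy=2.28,interpolation=2);cv2.imwrite('pics/topc.png',a)
b=cv2.resize(b,None,fx=2.2,fy=2.2,interpolation=2);cv2.imwrite('pics/sidec.png',b)
E
```

```text
(no output)
```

View pics/topc.png

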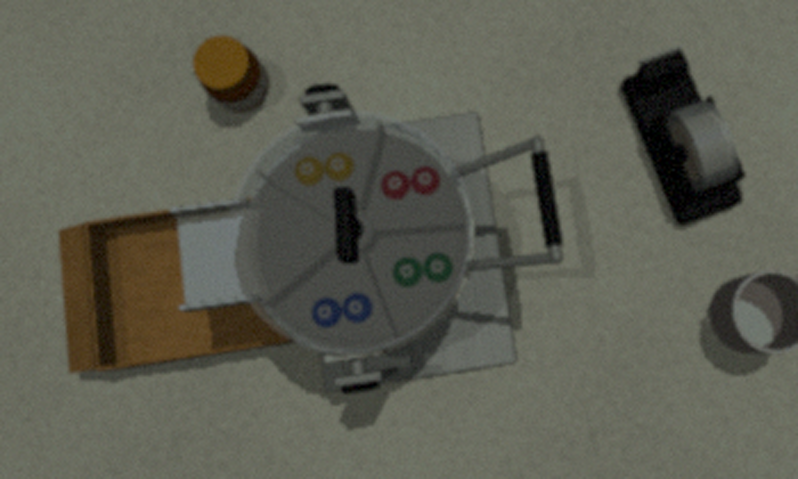

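View pics/sidec.png

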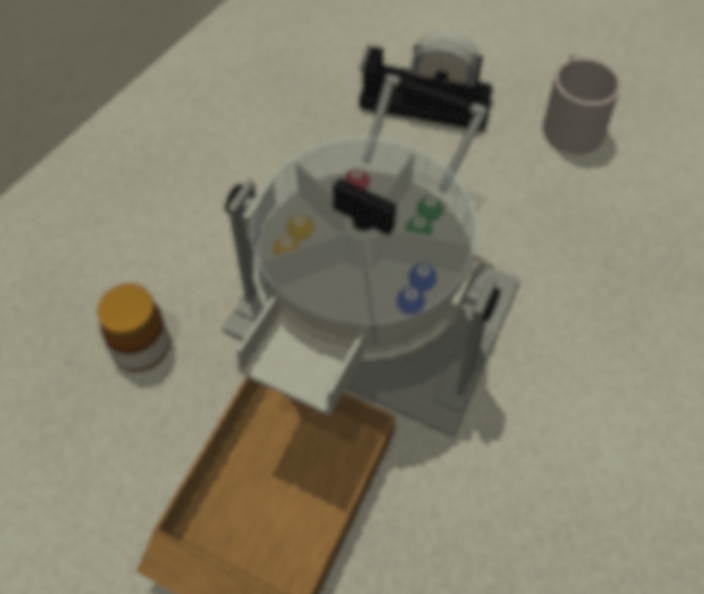

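The top view shows gold at crop pixels (310,170) and (340,165), the knob at (345,225), the handle from (540,150) to (556,257) and the spout to the left. Gold is the compartment next to the opening, so it needs about +72°.

```bash
cat >> h.py <<'E'
def blob(c,ctr,r,zlo,zhi,dark=60):
    "3D points near ctr between heights, dark pixels"
    v,u=np.nonzero((c['z_map']>0)&(c['frame'].max(2)<dark))
    P=np.array([w(c,a,b) for a,b in zip(u,v)])
    return P[(np.hypot(*(P[:,:2]-ctr).T)<r)&(P[:,2]>zlo)&(P[:,2]<zhi)]
def line(P):
    (vx,vy,x,y)=cv2.fitLine(P[:,:2].astype(np.float32),cv2.DIST_HUBER,0,.001,.001).ravel()
    q=(P[:,:2]-[x,y])@[vx,vy]; m=(q.max()+q.min())/2
    a=np.degrees(np.arctan2(vy,vx)); return np.array([x+m*vx,y+m*vy]),(a+90)%180-90,q.max()-q.min(),np.median(P[:,2]),len(P)
E
python3 - <<'E'
from h import *
np.set_printoptions(precision=4,suppress=True)
c=capture('top')
f=lambda u,v,Z:w(c,60+u/2.28,130+v/2.28,Z=Z)
k=f(345,225,.246);h=f(548,203,.21)
print('knob man',k,'ends',f(344,190,.246),f(347,260,.246));print('handle man',h,f(540,152,.215),f(556,256,.215))
print('gold',f(310,170,.165),f(340,165,.165))
for n in['top','side']:
    c=capture(n)
    for ctr,r,a,b in[(k[:2],.045,.235,.26),(h[:2],.06,.19,.235)]:
        P=blob(c,ctr,r,a,b); print(n,line(P) if len(P)>5 else len(P))
E
```

```text
knob man [ 0.5059 -0.0055  0.246 ] ends [ 0.5344 -0.0043  0.246 ] [ 0.4779 -0.0074  0.246 ]
handle man [ 0.527  -0.1714  0.21  ] [ 0.57   -0.1654  0.215 ] [ 0.4817 -0.1765  0.215 ]
gold [0.5666 0.0377 0.165 ] [0.5709 0.0109 0.165 ]
top (array([ 0.508 , -0.0043]), np.float32(3.316208), np.float64(0.05930934190164193), np.float64(0.24442942012895985), 261)
top (array([ 0.5299, -0.1687]), np.float32(7.7360306), np.float64(0.09691819710249786), np.float64(0.2151070702177298), 299)
side (array([ 0.5059, -0.0011]), np.float32(3.8890305), np.float64(0.058389727896777696), np.float64(0.24657964537211208), 239)
side (array([ 0.5301, -0.1676]), np.float32(7.6750717), np.float64(0.08128975946804654), np.float64(0.2172019792147386), 234)
```

Request:
drive_tool:
  rows:
    - [100,14,-25,20,0,0,-0.115]
    - [100,14,-25,20,0,0,-0.115]
    - [100,14,-25,20,0,0,-0.115]
    - [100,14,-25,20,0,0,-0.115]
    - [100,14,-25,20,0,0,-0.115]

```text
time_s: 1.97
tcp_pos: [0.2376, 0.4759, 0.3426]
ee_rot: [[0.659, -0.752, 0.0], [-0.752, -0.659, 0.0], [0.0, -0.0, -1.0]]
wrist_force: [1.2, -0.0, 0.5]
gripper_width: 0.998
gripper_force: 0.0
```

Request:
drive_tool:
  rows:
    - [100,14,-25,0,0,0,-0.115]
    - [100,14,-25,0,0,0,-0.115]
    - [100,14,-25,0,0,0,-0.115]
    - [100,14,-25,0,0,0,-0.115]
    - [100,14,-25,0,0,0,-0.115]

```text
time_s: 2.38
tcp_pos: [0.3076, 0.3508, 0.3419]
ee_rot: [[0.144, -0.99, 0.0], [-0.99, -0.144, 0.001], [-0.001, -0.0, -1.0]]
wrist_force: [0.3, 0.1, -0.1]
gripper_width: 1.003
gripper_force: 0.0
```

Request:
drive_tool:
  rows:
    - [100,14,-25,0,0,0,-0.115]
    - [100,14,-25,0,0,0,-0.115]
    - [100,14,-25,0,0,0,-0.115]
    - [100,14,-25,0,0,0,-0.115]
    - [100,14,-25,0,0,0,-0.115]

```text
time_s: 2.8
tcp_pos: [0.3775, 0.2258, 0.3419]
ee_rot: [[-0.417, -0.909, 0.001], [-0.909, 0.417, 0.001], [-0.001, -0.0, -1.0]]
wrist_force: [0.9, 0.2, 0.1]
gripper_width: 0.999
gripper_force: 0.0
```

Request:
drive_tool:
  rows:
    - [100,14,-25,0,0,0,-0.115]
    - [100,14,-25,0,0,0,-0.115]
    - [100,14,-25,0,0,0,-0.115]
    - [100,14,-25,0,0,0,-0.115]
    - [100,14,-25,0,0,0,-0.115]

```text
time_s: 3.22
tcp_pos: [0.4476, 0.1008, 0.3419]
ee_rot: [[-0.844, -0.536, 0.001], [-0.536, 0.844, 0.0], [-0.001, -0.0, -1.0]]
wrist_force: [-0.4, -0.4, 0.4]
gripper_width: 1.001
gripper_force: 0.0
```

```bash
python3 - <<'E'
from h import *
s=sense();R=np.array(s['ee_rot']);print(s['time_s'],s['tcp_pos'],np.degrees(np.arctan2(R[1,0],R[0,0])),np.round(s['joints'],1))
E
```

```text
3.2167 [0.44755972 0.10080481 0.34188723] -147.617265039931 [ 33.1   1.9 -11.2   0.  -76.8 -90.7]
```

Request:
drive_tool:
  rows:
    - [100,12,-20.8,0,0,0,-0.1]
    - [100,12,-20.8,0,0,0,-0.1]
    - [100,12,-20.8,0,0,0,-0.1]
    - [100,12,-20.8,0,0,0,-0.1]
    - [100,12,-20.8,-16,0,0,-0.1]

```text
time_s: 3.63
tcp_pos: [0.5092, -0.003, 0.3286]
ee_rot: [[-0.998, -0.066, 0.007], [-0.066, 0.998, 0.001], [-0.007, 0.0, -1.0]]
wrist_force: [1.0, -0.5, -0.5]
gripper_width: 1.0
gripper_force: 0.0
```

Request:
drive_tool:
  rows:
    - [70,0,0,-35,0,0,0]
    - [60,0,0,-30,0,0,0]
    - [60,0,0,-20,0,0,0]
    - [60,0,0,-10,0,0,0]
    - [60,0,0,0,0,0,0]

```text
time_s: 4.05
tcp_pos: [0.506, -0.0021, 0.2285]
ee_rot: [[-0.998, -0.07, -0.005], [-0.07, 0.998, -0.001], [0.005, -0.001, -1.0]]
wrist_force: [0.4, 0.2, 1.1]
gripper_width: 0.705
gripper_force: 0.0
```

Request:
drive_tool:
  rows:
    - [5,0,0,0,0,0,0]
    - [5,0,0,0,0,0,0]
    - [5,0,0,0,0,0,0]
    - [5,0,0,0,0,0,0]
    - [5,0,0,0,0,0,0]

```text
time_s: 4.47
tcp_pos: [0.5076, -0.0016, 0.2315]
ee_rot: [[-0.997, -0.071, 0.002], [-0.071, 0.997, 0.001], [-0.002, 0.0, -1.0]]
wrist_force: [0.4, -0.3, 0.2]
gripper_width: 0.326
gripper_force: 0.0
```

Request:
drive_tool:
  rows:
    - [5,0,0,0,0,0,0]
    - [5,0,0,0,0,0,0]
    - [5,0,0,0,0,0,0]
    - [5,0,0,0,0,0,0]
    - [5,0,0,0,0,0,0]

```text
time_s: 4.88
tcp_pos: [0.5074, -0.0038, 0.2311]
ee_rot: [[-0.997, -0.071, 0.0], [-0.071, 0.997, -0.004], [-0.0, -0.004, -1.0]]
wrist_force: [1.9, -8.4, 0.2]
gripper_width: 0.16
gripper_force: 30.0
```

Request:
drive_tool:
  rows:
    - [5,0,-2,0,0,0,0]
    - [5,0,0,0,0,0,0.04]
    - [5,0,0,0,0,0,0.08]
    - [5,0,0,0,0,0,0.1]
    - [5,0,0,0,0,0,0.1]

```text
time_s: 5.3
tcp_pos: [0.5075, -0.0041, 0.231]
ee_rot: [[-0.923, -0.385, 0.001], [-0.385, 0.923, -0.0], [-0.001, -0.001, -1.0]]
wrist_force: [0.6, -1.8, 1.0]
gripper_width: 0.161
gripper_force: 30.0
```

Request:
drive_tool:
  rows:
    - [5,0,0,0,0,0,0.1]
    - [5,0,0,0,0,0,0.1]
    - [5,0,0,0,0,0,0.1]
    - [5,0,0,0,0,0,0.1]
    - [5,0,0,0,0,0,0.1]

```text
time_s: 5.72
tcp_pos: [0.5076, -0.0044, 0.231]
ee_rot: [[-0.625, -0.781, 0.001], [-0.781, 0.625, -0.001], [0.0, -0.001, -1.0]]
wrist_force: [2.1, -3.2, 0.0]
gripper_width: 0.16
gripper_force: 30.0
```

Request:
drive_tool:
  rows:
    - [5,0,0,0,0,0,0.1]
    - [5,0,0,0,0,0,0.1]
    - [5,0,0,0,0,0,0.1]
    - [5,0,0,0,0,0,0.1]
    - [5,0,0,0,0,0,0.1]

```text
time_s: 6.13
tcp_pos: [0.5079, -0.0045, 0.231]
ee_rot: [[-0.174, -0.985, 0.002], [-0.985, 0.174, -0.001], [0.001, -0.002, -1.0]]
wrist_force: [2.2, -3.6, -0.3]
gripper_width: 0.158
gripper_force: 30.0
```

Request:
drive_tool:
  rows:
    - [60,0,0,0,0,0,0]
    - [60,0,0,0,0,0,0]
    - [60,0,0,0,0,0,0]
    - [60,0,0,0,0,0,0]
    - [60,0,0,0,0,0,0]

```text
time_s: 6.55
tcp_pos: [0.5071, -0.0036, 0.2305]
ee_rot: [[-0.18, -0.984, -0.0], [-0.984, 0.18, 0.0], [-0.0, 0.0, -1.0]]
wrist_force: [0.5, -0.5, -0.3]
gripper_width: 0.452
gripper_force: 0.0
```

Request:
drive_tool:
  rows:
    - [60,0,0,20,0,0,0]
    - [60,0,0,30,0,0,0]
    - [60,0,0,30,0,0,0]
    - [60,0,-15,20,0,0,-0.12]
    - [60,0,-35,0,0,0,-0.12]

```text
time_s: 6.97
tcp_pos: [0.5096, -0.0523, 0.336]
ee_rot: [[-0.409, -0.913, 0.011], [-0.913, 0.409, 0.001], [-0.005, -0.009, -1.0]]
wrist_force: [1.7, -0.5, 0.8]
gripper_width: 0.597
gripper_force: 0.0
```

Request:
drive_tool:
  rows:
    - [60,3,-35,0,0,0,-0.12]
    - [60,3,-35,0,0,0,-0.12]
    - [60,3,-35,0,0,0,-0.12]
    - [60,3,-10,0,0,0,-0.12]
    - [50,3,0,0,0,0,-0.12]

```text
time_s: 7.38
tcp_pos: [0.5219, -0.1713, 0.3301]
ee_rot: [[-0.858, -0.514, -0.001], [-0.514, 0.858, -0.0], [0.001, 0.0, -1.0]]
wrist_force: [0.9, -0.9, -0.6]
gripper_width: 0.571
gripper_force: 0.0
```

Request:
drive_tool:
  rows:
    - [50,3,0,0,0,0,-0.12]
    - [50,2,0,0,0,0,-0.12]
    - [50,2,0,0,0,0,-0.12]
    - [50,0,0,0,0,0,-0.12]
    - [50,0,0,0,0,0,0]

```text
time_s: 7.8
tcp_pos: [0.5292, -0.1687, 0.3303]
ee_rot: [[-0.998, -0.068, -0.0], [-0.068, 0.998, 0.0], [0.0, 0.0, -1.0]]
wrist_force: [0.0, 0.2, 0.6]
gripper_width: 0.504
gripper_force: 0.0
```

```bash
python3 - <<'E'
from h import *
np.set_printoptions(precision=4,suppress=True)
s=sense();R=np.array(s['ee_rot']);print(s['time_s'],s['tcp_pos'],np.degrees(np.arctan2(R[1,0],R[0,0])),np.round(s['joints'],1))
for n in['top','side']:
    c=capture(n)
    for ctr,r,a,b in[((.507,-.004),.045,.235,.26),((.529,-.169),.055,.19,.235)]:
        P=blob(c,ctr,r,a,b); print(n,line(P) if len(P)>5 else len(P))
    b=c['frame'][140:350,100:400,::-1]
    cv2.imwrite(f'pics/{n}1.png',cv2.resize(b,None,fx=1.3,fy=2.6/2,interpolation=2))
a=np.hstack([cv2.imread('pics/top1.png'),cv2.imread('pics/side1.png')]);cv2.imwrite('pics/both1.png',a)
E
```

```text
7.8 [ 0.5292 -0.1687  0.3303] -176.091112206746 [ -1.   12.4  -0.6  -0.  -77.1 -85.1]
top (array([ 0.5074, -0.0053]), np.float32(80.06647), np.float64(0.0566937463398373), np.float64(0.2443381594033177), 245)
top (array([ 0.5064, -0.171 ]), np.float32(-2.1734543), np.float64(0.05743025665754357), np.float64(0.21464625155783368), 168)
side (array([ 0.5036, -0.0031]), np.float32(80.03328), np.float64(0.057830037576614576), np.float64(0.24653874055339908), 222)
side (array([ 0.5243, -0.169 ]), np.float32(8.888092), np.float64(0.09164396088708046), np.float64(0.21712490279904362), 240)
```

View pics/both1.png

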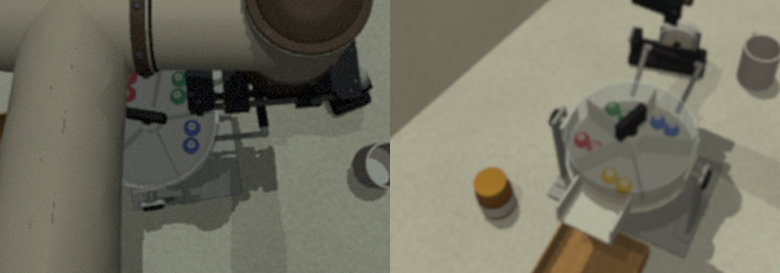

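Request:
drive_tool:
  rows:
    - [50,1,-1,-30,0,0,0.07]
    - [50,0,0,-40,0,0,0]
    - [50,0,0,-25,0,0,0]
    - [50,0,0,-20,0,0,0]
    - [50,0,0,-5,0,0,0]

```text
time_s: 8.32
tcp_pos: [0.5279, -0.1693, 0.2067]
ee_rot: [[-0.99, -0.142, -0.007], [-0.142, 0.99, 0.001], [0.007, 0.002, -1.0]]
wrist_force: [-0.8, 0.3, 0.0]
gripper_width: 0.499
gripper_force: 0.0
```

Request:
drive_tool:
  rows:
    - [5,0,0,0,0,0,0]
    - [5,0,0,0,0,0,0]
    - [5,0,0,0,0,0,0]
    - [5,0,0,0,0,0,0]
    - [5,0,0,0,0,0,0]

```text
time_s: 8.73
tcp_pos: [0.5308, -0.1698, 0.2119]
ee_rot: [[-0.99, -0.141, 0.003], [-0.141, 0.99, -0.0], [-0.003, -0.001, -1.0]]
wrist_force: [-0.8, 0.2, -0.2]
gripper_width: 0.208
gripper_force: 0.0
```

Request:
drive_tool:
  rows:
    - [5,0,0,0,0,0,0]
    - [5,0,0,0,0,0,0]
    - [5,0,0,0,0,0,0]
    - [5,0,0,0,0,0,0]

```text
time_s: 9.07
tcp_pos: [0.5308, -0.1704, 0.2118]
ee_rot: [[-0.99, -0.141, 0.002], [-0.141, 0.99, -0.001], [-0.002, -0.002, -1.0]]
wrist_force: [0.9, -2.7, 5.5]
gripper_width: 0.162
gripper_force: 30.0
```

```bash
python3 - <<'E'
import numpy as np
# arc of handle about pivot: 180 behind, 35 above
b=np.radians(7.8); back=np.array([np.sin(b),-np.cos(b)])
p=lambda t:(180*np.cos(t)+35*np.sin(t), -0) 
def hp(t): return np.array([180*np.cos(t)-35*np.sin(t),180*np.sin(t)+35*np.cos(t)])
print('w/rad',-np.cos(b),-np.sin(b))
for t in np.arange(0,.66,.05):
    d=hp(t+.05)-hp(t); print(round(t,2),np.round([*(d[0]*back),d[1]],1))
E
```

```text
w/rad -0.9907478404714436 -0.13571557243430438
0.0 [-0.3  2.   9. ]
0.05 [-0.3  2.4  8.8]
0.1 [-0.4  2.8  8.7]
0.15 [-0.4  3.3  8.6]
0.2 [-0.5  3.7  8.4]
0.25 [-0.6  4.1  8.2]
0.3 [-0.6  4.5  8. ]
0.35 [-0.7  4.9  7.7]
0.4 [-0.7  5.3  7.5]
0.45 [-0.8  5.6  7.2]
0.5 [-0.8  6.   6.9]
0.55 [-0.9  6.3  6.6]
0.6 [-0.9  6.6  6.3]
0.65 [-0.9  6.9  5.9]
```

Request:
drive_tool:
  rows:
    - [5,-0.3,2,9,-0.05,-0.007,0]
    - [5,-0.3,2.4,8.8,-0.05,-0.007,0]
    - [5,-0.4,2.8,8.7,-0.05,-0.007,0]
    - [5,-0.4,3.3,8.6,-0.05,-0.007,0]
    - [5,0,0,0,0,0,0]

```text
time_s: 9.48
tcp_pos: [0.5292, -0.1594, 0.2471]
ee_rot: [[-0.99, -0.14, 0.03], [-0.143, 0.969, -0.203], [-0.001, -0.205, -0.979]]
wrist_force: [3.3, -9.6, 0.0]
gripper_width: 0.158
gripper_force: 30.0
```

Request:
drive_tool:
  rows:
    - [5,-0.3,1.9,4.2,-0.025,-0.0035,0]
    - [5,-0.3,1.9,4.2,-0.025,-0.0035,0]
    - [5,-0.3,2.0,4.1,-0.025,-0.0035,0]
    - [5,-0.3,2.1,4.1,-0.025,-0.0035,0]
    - [5,-0.3,2.2,4.0,-0.025,-0.0035,0]

```text
time_s: 9.9
tcp_pos: [0.5279, -0.1497, 0.2666]
ee_rot: [[-0.99, -0.133, 0.046], [-0.14, 0.937, -0.32], [-0.0, -0.324, -0.946]]
wrist_force: [3.7, -6.4, 0.8]
gripper_width: 0.162
gripper_force: 30.0
```

Request:
drive_tool:
  rows:
    - [5,-0.3,2.3,4.0,-0.025,-0.0035,0]
    - [5,-0.3,2.4,3.9,-0.025,-0.0035,0]
    - [5,-0.4,2.5,3.8,-0.025,-0.0035,0]
    - [5,-0.4,2.6,3.8,-0.025,-0.0035,0]
    - [5,-0.4,2.7,3.7,-0.025,-0.0035,0]

```text
time_s: 10.32
tcp_pos: [0.5261, -0.1371, 0.286]
ee_rot: [[-0.99, -0.126, 0.062], [-0.14, 0.889, -0.436], [-0.0, -0.44, -0.898]]
wrist_force: [4.2, -5.6, 1.1]
gripper_width: 0.16
gripper_force: 30.0
```

Request:
drive_tool:
  rows:
    - [5,-0.4,2.8,3.6,-0.025,-0.0035,0]
    - [5,-0.4,2.8,3.6,-0.025,-0.0035,0]
    - [5,-0.4,2.9,3.5,-0.025,-0.0035,0]
    - [5,-0.4,3.0,3.5,-0.025,-0.0035,0]
    - [5,-0.4,3.1,3.3,-0.025,-0.0035,0]

```text
time_s: 10.73
tcp_pos: [0.5241, -0.1222, 0.3034]
ee_rot: [[-0.99, -0.117, 0.077], [-0.14, 0.827, -0.544], [-0.0, -0.549, -0.836]]
wrist_force: [3.4, -4.4, 1.1]
gripper_width: 0.161
gripper_force: 30.0
```

Request:
drive_tool:
  rows:
    - [5,-0.4,3.2,3.3,-0.025,-0.0035,0]
    - [5,-0.4,3.2,3.2,-0.025,-0.0035,0]
    - [5,0,0,0,0,0,0]
    - [5,0,0,0,0,0,0]
    - [5,0,0,0,0,0,0]

```text
time_s: 11.15
tcp_pos: [0.5232, -0.1158, 0.3097]
ee_rot: [[-0.99, -0.114, 0.082], [-0.14, 0.8, -0.584], [0.0, -0.589, -0.808]]
wrist_force: [3.7, -4.2, 2.8]
gripper_width: 0.158
gripper_force: 30.0
```

```bash
python3 - <<'E'
from h import *
c=capture('side'); cv2.imwrite('pics/s2.png',cv2.resize(c['frame'][140:410,120:440,::-1],None,fx=2,fy=2))
R=np.array(sense()['ee_rot']); print(np.degrees(np.arccos(-R[2,2])))
E
```

```text
36.103327424920664
```

View pics/s2.png

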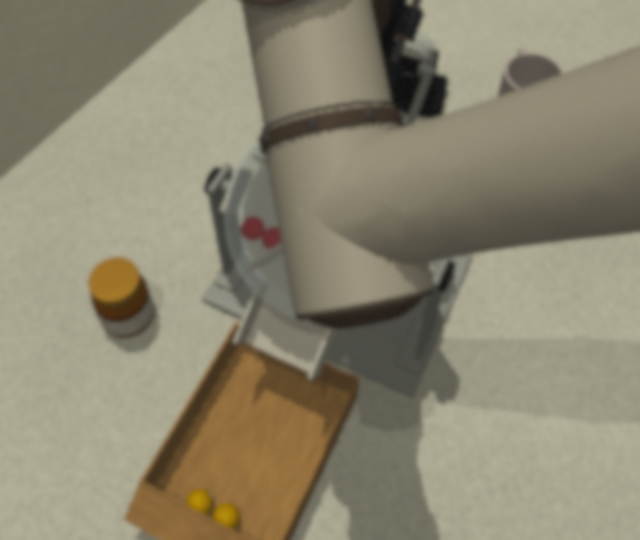

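Both gold chocolates are in the lunch box, at crop pixels (200,502) and (227,515). Now I lower it along the same arc.

Request:
drive_tool:
  rows:
    - [5,0.4,-3.2,-3.2,0.025,0.0035,0]
    - [5,0.4,-3.2,-3.3,0.025,0.0035,0]
    - [5,0.4,-3.1,-3.3,0.025,0.0035,0]
    - [5,0.4,-3.0,-3.5,0.025,0.0035,0]
    - [5,0.4,-2.9,-3.5,0.025,0.0035,0]

```text
time_s: 11.62
tcp_pos: [0.5254, -0.1316, 0.2929]
ee_rot: [[-0.99, -0.123, 0.068], [-0.14, 0.868, -0.477], [-0.001, -0.482, -0.876]]
wrist_force: [4.5, -5.1, 0.6]
gripper_width: 0.162
gripper_force: 30.0
```

Request:
drive_tool:
  rows:
    - [5,0.4,-2.8,-3.6,0.025,0.0035,0]
    - [5,0.4,-2.8,-3.6,0.025,0.0035,0]
    - [5,0.4,-2.7,-3.7,0.025,0.0035,0]
    - [5,0.4,-2.6,-3.8,0.025,0.0035,0]
    - [5,0.4,-2.5,-3.8,0.025,0.0035,0]

```text
time_s: 12.03
tcp_pos: [0.5273, -0.1452, 0.2742]
ee_rot: [[-0.99, -0.13, 0.052], [-0.14, 0.921, -0.364], [-0.001, -0.368, -0.93]]
wrist_force: [3.5, -6.3, 1.5]
gripper_width: 0.161
gripper_force: 30.0
```

Request:
drive_tool:
  rows:
    - [5,0.3,-2.4,-3.9,0.025,0.0035,0]
    - [5,0.3,-2.3,-4,0.025,0.0035,0]
    - [5,0.3,-2.2,-4,0.025,0.0035,0]
    - [5,0.3,-2.1,-4.1,0.025,0.0035,0]
    - [5,0.3,-2,-4.1,0.025,0.0035,0]

```text
time_s: 12.45
tcp_pos: [0.5288, -0.1564, 0.2539]
ee_rot: [[-0.99, -0.135, 0.036], [-0.14, 0.959, -0.245], [-0.001, -0.248, -0.969]]
wrist_force: [3.2, -7.0, 0.5]
gripper_width: 0.159
gripper_force: 30.0
```

Request:
drive_tool:
  rows:
    - [5,0.3,-1.9,-4.2,0.025,0.0035,0]
    - [5,0.3,-1.9,-4.2,0.025,0.0035,0]
    - [5,0.2,-1.7,-4.3,0.025,0.0035,0]
    - [5,0.2,-1.6,-4.3,0.025,0.0035,0]
    - [5,0.2,-1.4,-4.3,0.025,0.0035,0]

```text
time_s: 12.87
tcp_pos: [0.53, -0.1649, 0.2323]
ee_rot: [[-0.99, -0.139, 0.019], [-0.14, 0.983, -0.123], [-0.002, -0.124, -0.992]]
wrist_force: [2.4, -6.7, -0.2]
gripper_width: 0.159
gripper_force: 30.0
```

Request:
drive_tool:
  rows:
    - [5,0.2,-1.4,-4.4,0.025,0.0035,0]
    - [5,0.15,-1.2,-4.4,0.025,0.0035,0]
    - [5,0.15,-1.2,-4.4,0.025,0.0035,0]
    - [5,0.15,-1,-4.5,0.025,0.0035,0]
    - [5,0,0,0,0,0,0]

```text
time_s: 13.28
tcp_pos: [0.5307, -0.17, 0.2135]
ee_rot: [[-0.99, -0.138, 0.005], [-0.138, 0.99, -0.022], [-0.002, -0.023, -1.0]]
wrist_force: [4.0, -5.7, -2.7]
gripper_width: 0.162
gripper_force: 30.0
```

Request:
drive_tool:
  rows:
    - [5,0,-0.4,-2,0.022,0.003,0]
    - [5,0,0,0,0,0,0]
    - [5,0,0,0,0,0,0]

```text
time_s: 13.53
tcp_pos: [0.5308, -0.1703, 0.2121]
ee_rot: [[-0.99, -0.139, 0.003], [-0.139, 0.99, -0.002], [-0.002, -0.002, -1.0]]
wrist_force: [3.8, -6.8, -2.2]
gripper_width: 0.161
gripper_force: 30.0
```

Request:
drive_tool:
  rows:
    - [40,0,0,0,0,0,0]
    - [40,0,0,0,0,0,0]
    - [40,0,0,0,0,0,0]
    - [40,0,0,0,0,0,0]
    - [40,0,0,0,0,0,0]

```text
time_s: 13.95
tcp_pos: [0.5298, -0.1688, 0.2128]
ee_rot: [[-0.99, -0.14, 0.0], [-0.14, 0.99, -0.002], [0.0, -0.002, -1.0]]
wrist_force: [0.4, -1.3, -0.1]
gripper_width: 0.384
gripper_force: 0.0
```

Request:
drive_tool:
  rows:
    - [40,0,0,20,0,0,0]
    - [40,0,0,30,0,0,0]
    - [40,0,0,30,0,0,0]
    - [40,0,0,30,0,0,0]
    - [40,0,-20,10,0,0,0]

```text
time_s: 14.37
tcp_pos: [0.5316, -0.1878, 0.3387]
ee_rot: [[-0.989, -0.144, 0.009], [-0.144, 0.99, -0.004], [-0.009, -0.005, -1.0]]
wrist_force: [0.0, -0.2, -0.0]
gripper_width: 0.399
gripper_force: 0.0
```

Request:
drive_tool:
  rows:
    - [40,-5,-30,0,0,0,0]
    - [40,-5,-30,0,0,0,0]
    - [40,-5,-30,0,0,0,0]
    - [40,-5,-30,0,0,0,0]
    - [40,-5,-30,0,0,0,0]

```text
time_s: 14.78
tcp_pos: [0.5047, -0.34, 0.3331]
ee_rot: [[-0.99, -0.141, 0.001], [-0.141, 0.99, -0.002], [-0.001, -0.002, -1.0]]
wrist_force: [0.9, 0.1, 0.3]
gripper_width: 0.399
gripper_force: 0.0
```

```bash
python3 - <<'E'
from h import *
for n in['top','side']:
    c=capture(n)
    for ctr,r,a,b in[((.507,-.004),.045,.235,.26),((.53,-.17),.055,.19,.24)]:
        P=blob(c,ctr,r,a,b); print(n,line(P) if len(P)>5 else len(P))
    cv2.imwrite(f'pics/{n}3.png',c['frame'][140:420,40:430,::-1])
cv2.imwrite('pics/both3.png',np.hstack([cv2.imread('pics/top3.png'),cv2.imread('pics/side3.png')]))
E
```

```text
top (array([ 0.5077354 , -0.00332999]), np.float32(80.101746), np.float64(0.05983665932281683), np.float64(0.24447328372832733), 259)
top 0
side (array([ 0.50404183, -0.00292389]), np.float32(78.10416), np.float64(0.05687477042340946), np.float64(0.2464352287933772), 227)
side (array([ 0.5235179 , -0.16936811]), np.float32(9.454773), np.float64(0.09374884163599817), np.float64(0.21751476182651697), 243)
```

View pics/both3.png

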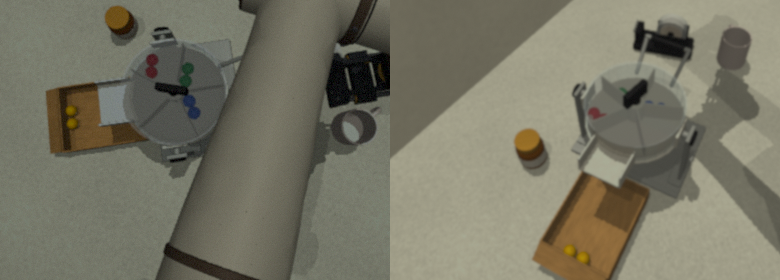

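The top view shows gold in the box at (72,111) and (72,124). Red, green and blue are still in the carousel, the housing is level and the arm is clear.

```bash
python3 -c "
from station import finish_job; print(finish_job())"
```

```text
the job is handed in; nothing more can be done
None
```

Both gold chocolates are in the lunch box, the carousel is back level with the other six still inside, nothing else was touched, and the job is handed in (about 15 s of the 72 s used).

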